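# Set the record press's ratchet to tighten, check it, and clamp the warped records

### The arm

A 6-joint arm with a two-finger parallel gripper is mounted at the origin on the work surface. World frame = base frame: x ahead of the robot, y to its left, z up, the work surface at z = 0. Lengths are in mm, angles in rad, forces in N, time in s.
With the tool pointing down it reaches from about 400 to 925 mm from the base axis. Payload 12.5 kg.
Tool frame: the origin (TCP) lies at the very end of the fingers, on their centre line; the grasp point (between the pads) lies 19 mm behind it (env.grip_point_offset is the distance from the TCP to the grasp point, in mm); z points along the fingers, y is the direction in which the jaws open and shut (so a half turn about z gives the same grasp; the last joint's range is limited). The gripper opens to 95 mm and grips with 3 to 60 N. Pads are 20 mm wide; open, the fingers measure 119 mm over their backs; the gripper's body (75 mm by 180 mm) begins 59 mm behind the grasp point.
Start: joints at [1.136, 0.491, 1.559, -0, 1.092, -0.106], TCP at [201.801, 591.543, 214.661] pointing down, gripper open.
Joint ranges: [-3.1, 3.1], [-0.84, 2.19], [0.05, 2.79], [-1.13, 4.28], [0.06, 2.93], [-2.69, 2.69]. Speed limits (rad/s): [2.22, 2.22, 2.79, 3.14, 3.14, 3.14].

### API

Orientations are given as [roll, pitch, yaw] about the fixed x, y, z axes, in that order (R = Rz(yaw) Ry(pitch) Rx(roll)).
In Python, from cell import env gives the robot as it stands.
- The arm moves only by the tool drive_tool, never from a script. Its argument "commands" is a list of rows, each an object of numbers: "dx", "dy", "dz": the shift along the world's x, y, z in mm; "yaw": the turn about the world's z in degrees. In form: [{"dx": .., "dy": .., "dz": .., "yaw": ..}, ...]. A call has 1 to 5 rows; each row shifts and turns the commanded pose from where the row before left it; what a row does not reach is not made up. A row lasts 1/12 s, in which the tool goes at most 41.7 mm and 7.16 degrees, less where a joint would pass 70% of its speed; a pose out of reach is approached as far as the arm can. A call with a gripper value outside its range is refused whole. "grip" is the opening, from 0 (shut) to 1 (fully open), set as the call begins (left out, the last holds). The fingers move at their own pace and stop on an object; the grip force is fixed at half the most. Time passes only in rows, so rows that do not move let the fingers close. It gives the time, the measured TCP pose, the force and the opening at its end, in the units of the state.
- env.state(): the state, without advancing time (a new reading comes with each control period).
- env.read_camera(name): name is "scene" or "top"; returns the picture (384x512x3 uint8, red, green, blue); there is no depth.
- env.calibration(name): a dict with "intrinsics" (3x3 intrinsics, pixels), "rvec" (rotation vector, rad) and "tvec" (3), from world to camera coordinates, as OpenCV has them. Camera axes: x right, y down, z forward; pixel columns grow to the right and rows downward; lengths in mm; the calibration is good to about 2 mm. A picture is of the moment at which its call begins. calibration takes no time and is no camera call.
- env.job_done(): hands the job in, once; it reports no verdict.
Trained networks look in the newest picture that a camera, given by its name, has taken for a name from the list of things; names that differ only in an ending like _2 or _b are one class to them, and where a whole thing is asked for, a point or a joint stands for the part that bears it (a point fixed in the world has none). Each returns a list of dicts, best first, with "conf" (0 to 1); they miss things now and then, are a little off and sometimes report something else, mostly with a low value. They report only what shows in the picture. A call takes as long as a camera call.
- env.trace(query, camera): "pixels" (384x512 bool, what is visible of it) and "pixel" ([column, row] in pixels, amid what is visible of it).
- env.place_of(query, camera): "pixel" ([column, row] in pixels: a listed point, or the origin of a listed thing).
The state is a dict: "t": time; "joints": joint angles; "qvel": joint speeds; "tau": joint torques, N m; "eef_pos": TCP position; "tcp_rot": TCP orientation; "ft_force": force on the tool from outside, world axes, zero at the start; "moment": the same for the moment, N m; "opening": opening from 0.0 (shut) to 1.0 (fully open).
Only numpy, scipy, OpenCV 4.12 (cv2) and the standard library are available. Lean on these libraries where they do the work, as an engineer would, in place of code of your own. Each camera call takes 0.05 s, during which the arm holds its last target.

### The job

The ratchet handle of the record-flattening press is set to loosen. Flip its direction lever over to tighten, check by swinging the handle all the way back anticlockwise (seen from above) that it now clicks back freely without turning the toothed wheel, then ratchet the handle clockwise, stroke after stroke, until the plate clamps the stack of sleeves firmly, without forcing it. Never turn the wheel while the lever is still set to loosen, and leave the bottle, mug and brush alone.

Things in the scene. Friction and masses are not known exactly. Their poses are not given: they have to be found in the camera images.
- press: Record press fixed on the counter: grey base 330 x 390 x 20 mm, two steel columns 350 mm apart, cross beam 60 mm deep, 390 mm long, top at 130 mm. Origin: underside of the base, on the vertical screw axis. x points away from the handle's middle position, z up. On the beam, round the axis, sits a toothed ratchet wheel (134 to 146 mm high up) with the ratchet handle over it.
- knob_top (a point): Centre of the top face of the black upright knob at the handle's free end, 214 mm above the counter. The knob: cylinder 24 mm in diameter, 56 mm high, 170 mm from the axis, free to spin. It stands on the handle arm, a flat bar 26 mm wide, top at 158 mm. Force at the knob while it moves: about 6 N turning the unloaded wheel, 1 to 2 N free-wheeling; it sinks when you pause.
- handle (a joint): Handle angle about the press axis, rad; 0 = along the press's -x, positive clockwise seen from above (tightening way). Stops at -0.7 and +0.7, so tightening takes several strokes. The wheel has 20 teeth (0.314 rad each): up to one tooth of play is taken up at the start of each stroke.
- lever (a joint): Direction lever angle relative to the handle, rad, positive clockwise from above. A spring snaps it over centre to one stop or the other: -0.42 = loosen (handle turns the wheel anticlockwise, free-wheels clockwise), +0.42 = tighten (turns the wheel clockwise, free-wheels anticlockwise). Flipping takes 2 to 3 N at its fin. It rocks between about 0.15 and 0.42 while free-wheeling.
- lever_fin (a point): Top centre of the black upright fin (14 long x 9 across x 36 mm high, top at 202 mm) at the free end of the flat steel direction lever, which lies on the handle arm, its upper face at 167 mm. Lever pivot: on the arm's centre line, 78 mm from the press axis; the lever points inward, fin 58 mm from the pivot, swinging 24 mm to either side. x points from pivot to fin, z up.
- wheel_rim (a point): Point on the rim of the toothed steel wheel, 51 mm from the axis, 140 mm above the counter; moves only when the wheel turns. Clockwise turning lowers the plate 4 mm per rad.
- platen: Steel plate 310 x 318 x 10 mm under the beam, hung from the screw by stiff springs; origin: centre of its underside. Starts 3 to 10 mm above the stack. Clamping is felt: the 6 N at the moving knob grows by about 9 N per rad of wheel turn once the plate touches. Firm is 10 to 14 N at the knob; over 20 N is forcing it. The screw locks itself and stays tight when let go.
- stack: Stack of record sleeves 312 x 312 mm lying on the press base under the plate, fixed, origin 32 mm under its top face; its thickness varies from start to start.
- cleaner: White plastic bottle, diameter 60 mm, 160 mm high, standing; bystander. Origin at the centre of its underside.
- mug: White mug, diameter 80 mm, 90 mm high, handle to its +y; bystander. Origin at the centre of its underside.
- brush: Wooden record brush 100 x 45 x 38 mm lying bristles down; bystander. Origin at the centre of its underside.

How it is judged (in metres and radians):
On the way, in this order (a step that is already met when the one before it is completed fails the run):
1. the direction lever is flipped over to tighten (value of joint lever above 0.3 rad and distance of wheel_rim from where it was at the start of the episode below 0.008 m), for 0.2 s.
2. the handle is swung back anticlockwise (below -0.55 rad) without turning the wheel (value of joint handle below -0.55 rad and distance of wheel_rim from where it was at the start of the episode below 0.008 m), for 0.1 s.
At the end, for the whole second after the job is handed in: The plate presses on the stack with more than 80 N and is at rest, with the lever still on its tighten side (joint lever above 0.1 rad) (contact force between platen and stack above 80 N and value of joint lever above 0.1 rad and linear speed of platen below 0.005 m/s); the robot touches nothing.
It fails at once if the wheel is turned (rim moved over 8 mm) with the lever set to loosen (value of joint lever below 0 rad and distance of wheel_rim from where it was at the start of the episode above 0.008 m).
It fails at once if the press is forced: the plate presses the stack with more than 600 N (contact force between platen and stack above 600 N).
It fails at once if the bottle is moved more than 30 mm or tipped (distance of cleaner from where it was at the start of the episode above 0.03 m or angle between cleaner's own z axis and vertical above 0.4 rad).
It fails at once if the mug is moved more than 30 mm or tipped (distance of mug from where it was at the start of the episode above 0.03 m or angle between mug's own z axis and vertical above 0.4 rad).
It fails at once if the brush is moved more than 30 mm (distance of brush from where it was at the start of the episode above 0.03 m).
It also fails if it takes over 72 s, if anything falls off the work surface, if the arm or the gripper's body presses on something with over 40 N, if the wrist force passes 120 N, or if a joint passes its speed limit or range.

## Working session

There is one attempt and no reset: what is moved stays moved. The work goes in short steps, Python scripts to look and compute and a tool call to move; the robot and the scene stay as the last step left them, time stands still between calls to the robot, and variables do not carry over. Pictures are saved under pics/ and viewed, and the job is handed in when it is done.

Besides the shell and the picture viewer there is one more tool, called after "Call:" as name([rows], argument=value, ...), one row to a line, values as JSON. drive_tool: Moves the arm, as the interface text tells. Its arguments: {"type":"object","properties":{"commands":{"type":"array"},"grip":{"type":"number"}},"required":["commands"]}

```bash
ls; mkdir -p pics
cat > h.py <<'E'
import numpy as np, cv2
from cell import env
def cal(n):
    c=env.calibration(n); R=cv2.Rodrigues(np.array(c['rvec'],float))[0]
    return np.array(c['intrinsics'],float),R,np.array(c['tvec'],float).ravel()
def back(n,px,z):
    K,R,t=cal(n); d=R.T@np.linalg.inv(K)@np.array([px[0],px[1],1.]); o=-R.T@t
    return o+d*(z-o[2])/d[2]
def proj(n,p):
    K,R,t=cal(n); q=K@(R@np.array(p,float)+t); return q[:2]/q[2]
E
python3 - <<'E'
from h import *
for n in('scene','top'):
    im=env.read_camera(n); cv2.imwrite(f'pics/{n}0.png',im[:,:,::-1])
    for q,z in(('knob_top',214),('lever_fin',202),('wheel_rim',140),('press',0),('cleaner',0),('mug',0),('brush',0)):
        for r in env.place_of(q,n)[:2]: print(n,q,round(r['conf'],2),np.round(r['pixel'],1),back(n,r['pixel'],z).round(1))
s=env.state();print(s['t'],s['eef_pos'],s['tcp_rot'],s['ft_force'],s['opening'])
E
```

```text
pics
scene knob_top 0.8 [296.4 184.6] [480.2 110.4 214. ]
scene lever_fin 0.81 [242.7 200.8] [601.3  42.7 202. ]
scene lever_fin 0.29 [199.9 149.3] [ 546.1 -179.8  202. ]
scene wheel_rim 0.81 [215.2 221. ] [659.4  -1.2 140. ]
scene press 0.9 [234.8 245.6] [614.3  11.9   0. ]
scene cleaner 0.93 [387.4 305.4] [482.  421.5   0. ]
scene cleaner 0.6 [153.4 174.9] [ 598.7 -393.3    0. ]
scene mug 0.61 [200.1 151.6] [ 415.4 -367.9   -0. ]
scene brush 0.86 [154.6 173.6] [ 592.2 -395.4    0. ]
top knob_top 0.96 [214.2 222.1] [475.3 107.4 214. ]
top lever_fin 0.65 [242.1 170.4] [606.3  43.1 202. ]
top wheel_rim 0.95 [261.4 152.9] [663.1  -3.9 140. ]
top press 0.61 [255.3 179.6] [607.6  13.3   0. ]
top cleaner 0.72 [118.1 216.5] [488.7 416.1   0. ]
top mug 0.62 [389.2 255.2] [ 394.  -383.5    0. ]
top brush 0.8 [388.4 182.3] [ 608.4 -382.1    0. ]
top brush 0.67 [257.8 176.7] [616.5   6.1   0. ]
0.8 [201.79555694 591.53820526 214.69129058] [3.14146879e+00 5.03584025e-07 2.81279269e+00] [-1.40501053  0.50187969 -0.48615747] 0.9948794791619536
```

View pics/scene0.png

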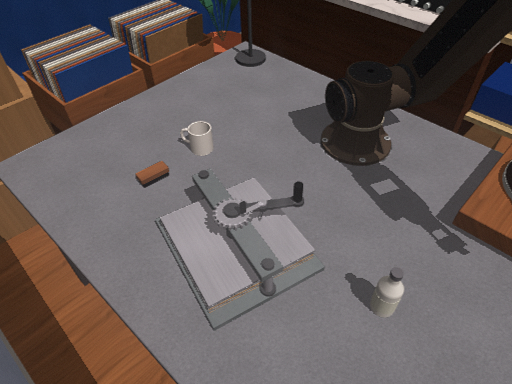

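View pics/top0.png

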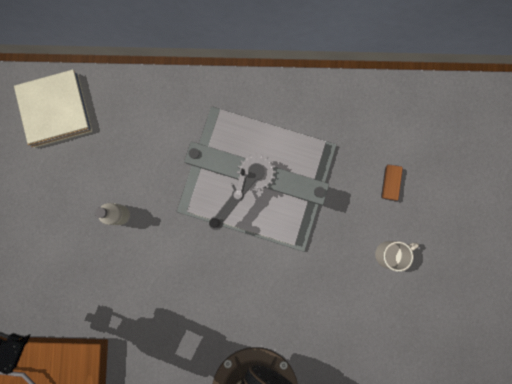

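Run:
```python
from h import *
im=cv2.imread('pics/top0.png')[100:260,170:345]
a=cv2.resize(im,None,fx=4.4,fy=3.7*4.4/3.7*0.84,interpolation=cv2.INTER_CUBIC)
a=cv2.resize(im,None,fx=3.7,fy=3.7,interpolation=cv2.INTER_CUBIC)
cv2.imwrite('pics/topz.png',a)
im=cv2.imread('pics/scene0.png')[160:290,150:330]
cv2.imwrite('pics/scz.png',cv2.resize(im,None,fx=4.4,fy=4.4,interpolation=cv2.INTER_CUBIC))
for z in (130,135): 
    p=back('top',(195,153.5),z);q=back('top',(320.5,191.5),z);print(p,q,(p+q)/2,np.linalg.norm(p-q))
```

```text
[659.25989096 174.51406762 130.        ] [ 564.37684342 -163.50454646  130.        ] [611.81836719   5.50476058 130.        ] 351.0831470962361
[658.37916511 173.6989027  135.        ] [ 563.91268142 -162.8357125   135.        ] [611.14592326   5.4315951  135.        ] 349.5417911608493
```

View pics/topz.png

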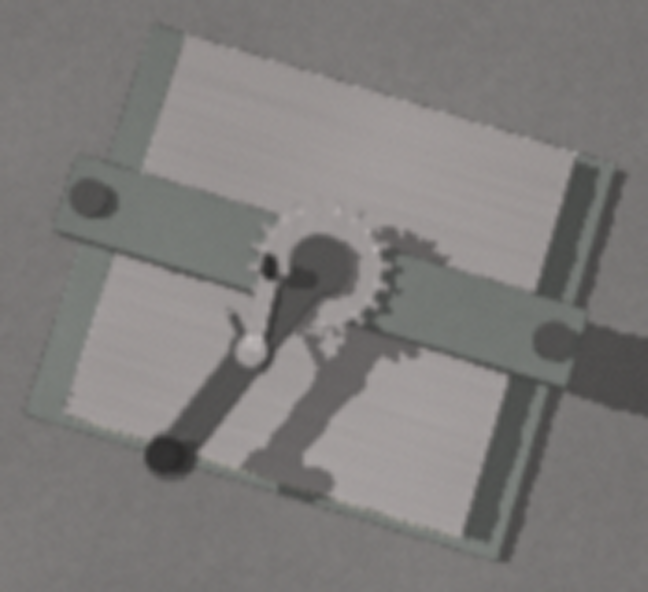

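View pics/scz.png

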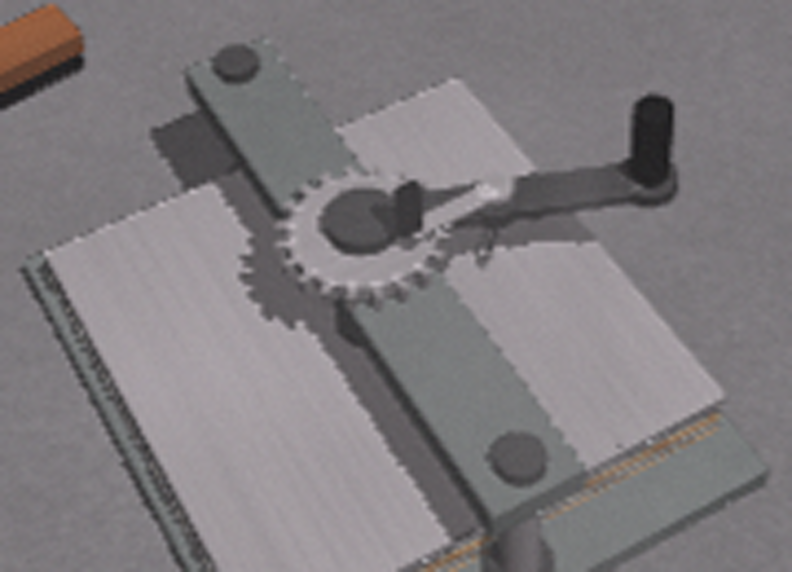

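The knob, fin and axis agree with each other. The axis is at about (611, 5.5), the handle at +0.38 and the lever on loosen. Next I approach the outer side of the fin with the fingers shut.

Call:
drive_tool([
  {"dx": 22,"dy": -28,"dz": 10},
  {"dx": 22,"dy": -28,"dz": 10},
  {"dx": 22,"dy": -28,"dz": 10},
  {"dx": 22,"dy": -28,"dz": 0},
  {"dx": 22,"dy": -28,"dz": 0},
], grip=0)

```text
invalid input
```

Call:
drive_tool([
  {"dx": 25,"dy": -31},
  {"dx": 25,"dy": -31},
  {"dx": 25,"dy": -31},
  {"dx": 25,"dy": -31},
  {"dx": 25,"dy": -31},
])

```text
invalid input
```

Call:
drive_tool([
  {"dx": 25,"dy": -31},
  {"dx": 25,"dy": -31},
  {"dx": 25,"dy": -31},
  {"dx": 25,"dy": -30},
  {"dx": 25,"dy": -30},
])

```text
invalid input
```

Call:
drive_tool([
  {"dx": 22,"dy": -28,"dz": 10,"yaw": 0},
  {"dx": 22,"dy": -28,"dz": 10,"yaw": 0},
  {"dx": 22,"dy": -28,"dz": 10,"yaw": 0},
  {"dx": 22,"dy": -28,"dz": 0,"yaw": 0},
  {"dx": 22,"dy": -28,"dz": 0,"yaw": 0},
], grip=0)

```text
t: 1.22
eef_pos: [312.6, 450.3, 245.4]
tcp_rot: [3.14, 0.001, 2.813]
ft_force: [0.8, 0.5, -0.8]
opening: 0.704
```

Remaining to (613, 75): about (300, -375).

Call:
drive_tool([
  {"dx": 25,"dy": -31,"dz": 0,"yaw": 0},
  {"dx": 25,"dy": -31,"dz": 0,"yaw": 0},
  {"dx": 25,"dy": -31,"dz": 0,"yaw": 0},
  {"dx": 25,"dy": -31,"dz": 0,"yaw": 0},
  {"dx": 25,"dy": -31,"dz": 0,"yaw": 0},
])

```text
t: 1.63
eef_pos: [437.7, 294.9, 244.9]
tcp_rot: [3.141, 0.0, 2.813]
ft_force: [0.3, 0.9, -0.4]
opening: 0.357
```

Call:
drive_tool([
  {"dx": 25,"dy": -31,"dz": 0,"yaw": 0},
  {"dx": 25,"dy": -31,"dz": 0,"yaw": 0},
  {"dx": 25,"dy": -31,"dz": 0,"yaw": 0},
  {"dx": 25,"dy": -31,"dz": 0,"yaw": 0},
  {"dx": 25,"dy": -31,"dz": 0,"yaw": 0},
])

```text
t: 2.05
eef_pos: [562.8, 139.7, 244.8]
tcp_rot: [3.141, 0.0, 2.813]
ft_force: [0.5, 0.3, -0.5]
opening: 0.024
```

Call:
drive_tool([
  {"dx": 25,"dy": -31,"dz": 0,"yaw": 0},
  {"dx": 25,"dy": -31,"dz": 0,"yaw": 0},
  {"dx": 0,"dy": 0,"dz": -30,"yaw": 0},
  {"dx": 0,"dy": 0,"dz": 0,"yaw": 0},
])

```text
t: 2.38
eef_pos: [611.0, 77.7, 210.4]
tcp_rot: [-3.14, -0.006, 2.81]
ft_force: [-0.7, 0.4, -1.1]
opening: 0.003
```

Call:
drive_tool([
  {"dx": 0,"dy": 0,"dz": -20,"yaw": 0},
  {"dx": 0,"dy": 0,"dz": -14,"yaw": 0},
  {"dx": 0,"dy": 0,"dz": 0,"yaw": 0},
])

```text
t: 2.63
eef_pos: [610.2, 80.3, 178.8]
tcp_rot: [-3.14, -0.004, 2.814]
ft_force: [-0.1, -0.9, -0.1]
opening: 0.007
```

```bash
cat > look.py <<'E'
from h import *
import sys
k=sys.argv[1]; A=[]
for n,(r,c) in(('top',(105,175)),('scene',(150,150))):
    im=env.read_camera(n)[:,:,::-1][r:r+130,c:c+130]
    A.append(cv2.resize(im,None,fx=3,fy=3,interpolation=cv2.INTER_CUBIC))
cv2.imwrite(f'pics/{k}.png',np.hstack(A))
s=env.state();print(round(s['t'],2),np.round(s['eef_pos'],1),np.round(s['ft_force'],1))
E
python3 look.py a1
```

```text
2.73 [611.5  80.3 181.4] [0.6 0.8 0. ]
```

View pics/a1.png

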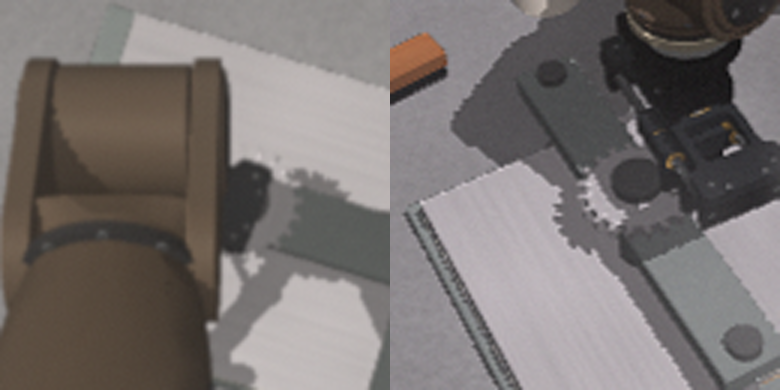

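The arm hides the fin in both views, so I push by measured numbers, slowly, and watch the force.

Call:
drive_tool([
  {"dx": -1,"dy": -9,"dz": 0,"yaw": 0},
  {"dx": -1,"dy": -8,"dz": 0,"yaw": 0},
  {"dx": -1,"dy": -6,"dz": 0,"yaw": 0},
  {"dx": 0,"dy": 0,"dz": 0,"yaw": 0},
])

```text
t: 3.07
eef_pos: [608.9, 55.3, 181.5]
tcp_rot: [3.141, 0.001, 2.812]
ft_force: [0.5, 0.7, 0.6]
opening: 0.007
```

Call:
drive_tool([
  {"dx": -2,"dy": -6,"dz": 0,"yaw": 0},
  {"dx": -2,"dy": -6,"dz": 0,"yaw": 0},
  {"dx": 0,"dy": 0,"dz": 0,"yaw": 0},
])

```text
t: 3.32
eef_pos: [604.8, 43.7, 181.1]
tcp_rot: [3.141, 0.001, 2.812]
ft_force: [-0.8, 0.6, 0.4]
opening: 0.008
```

Call:
drive_tool([
  {"dx": -3,"dy": -6,"dz": 0,"yaw": 0},
  {"dx": -3,"dy": -6,"dz": 0,"yaw": 0},
  {"dx": 0,"dy": 0,"dz": 0,"yaw": 0},
])

```text
t: 3.57
eef_pos: [598.0, 31.5, 180.5]
tcp_rot: [-3.141, -0.001, 2.812]
ft_force: [-0.1, 0.5, -0.6]
opening: 0.003
```

Call:
drive_tool([
  {"dx": -2,"dy": -6,"dz": 0,"yaw": 0},
  {"dx": 0,"dy": 0,"dz": 0,"yaw": 0},
])

```text
t: 3.73
eef_pos: [596.4, 25.7, 180.6]
tcp_rot: [-3.141, -0.0, 2.812]
ft_force: [0.6, 0.2, -0.3]
opening: 0.003
```

```bash
python3 look.py a2
```

```text
3.83 [596.7  26.3 180.6] [ 0.3  0.5 -1.5]
```

View pics/a2.png

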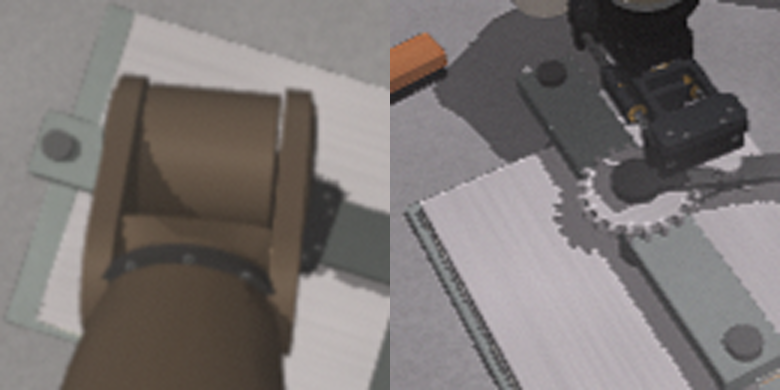

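Call:
drive_tool([
  {"dx": 3,"dy": 6,"dz": 15,"yaw": 0},
  {"dx": 0,"dy": 0,"dz": 30,"yaw": 0},
  {"dx": -30,"dy": 20,"dz": 20,"yaw": 0},
  {"dx": -30,"dy": 20,"dz": 0,"yaw": 0},
  {"dx": -30,"dy": 20,"dz": 0,"yaw": 0},
], grip=0.8)

```text
t: 4.25
eef_pos: [509.0, 93.1, 246.5]
tcp_rot: [3.141, 0.002, 2.812]
ft_force: [1.4, -0.3, -0.1]
opening: 0.299
```

```bash
python3 look.py a3
python3 - <<'E'
from h import *
for n in('scene','top'):
    env.read_camera(n)
    for q,z in(('knob_top',214),('lever_fin',202),('wheel_rim',140)):
        for r in env.place_of(q,n)[:1]: print(n,q,round(r['conf'],2),np.round(r['pixel'],1),back(n,r['pixel'],z).round(1))
E
```

```text
4.35 [506.4  94.7 246.3] [0.6 0.5 0.4]
scene knob_top 0.68 [300.4 188.1] [482.8 125.2 214. ]
scene lever_fin 0.71 [236.2 233.7] [681.9 102.5 202. ]
scene wheel_rim 0.65 [214.1 220.8] [660.8  -3.7 140. ]
top lever_fin 0.53 [251.3 184.2] [572.1  19.1 202. ]
top wheel_rim 0.77 [261.7 151.9] [665.8  -4.6 140. ]
```

View pics/a3.png

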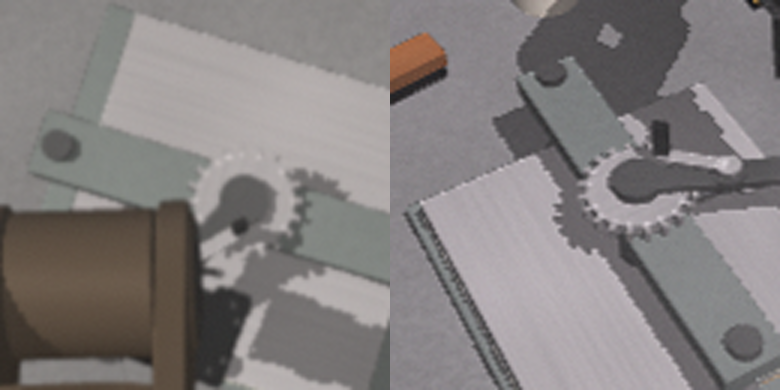

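Run:
```python
from h import *
print(back('top',(255,180.3),202), back('scene',(150+656/3-130,150+125/3),202))
im=env.read_camera('scene')[130:260,200:360,::-1]; cv2.imwrite('pics/a4.png',cv2.resize(im,None,fx=4,fy=4,interpolation=cv2.INTER_CUBIC))
for p in((477,109,214),):print(proj('scene',p))
```

```text
[582.10766612  10.11757965 202.        ] [586.52391789  13.81033626 202.        ]
[296.80359772 183.6516488 ]
```

View pics/a4.png

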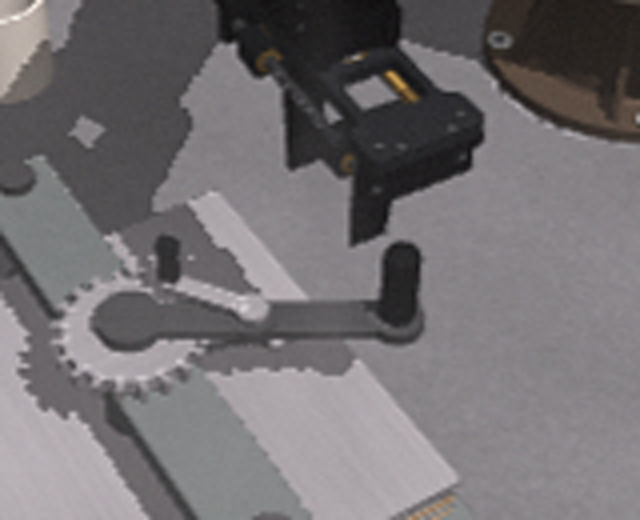

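Run:
```python
from h import *
print(back('scene',(300.5,191.7),214),back('scene',(298.9,183),214))
for th in np.arange(-.2,.5,.1):
    a=np.radians(164.3)-th; k=[611+170*np.cos(a),5.5+170*np.sin(a),214]
    b=a+np.pi-.42; pv=np.array([611+78*np.cos(a),5.5+78*np.sin(a)]); f=pv+58*np.array([np.cos(b),np.sin(b)])
    print(round(th,2),np.round(k,1),proj('scene',k).round(1),proj('top',k).round(1),'fin',f.round(1))
```

```text
[492.06478607 133.10595622 214.        ] [471.7308927 111.376526  214.       ]
-0.2 [441.5  18.1 214. ] [278.8 159.9] [250.3 236.8] fin [584.3 -16.2]
-0.1 [443.6  34.9 214. ] [283.1 163.2] [243.4 235.8] fin [582.2 -13.5]
0.0 [447.3  51.5 214. ] [287.  166.9] [236.7 234.1] fin [580.5 -10.5]
0.1 [452.8  67.6 214. ] [290.4 170.9] [230.1 231.7] fin [579.   -7.4]
0.2 [459.7  83.1 214. ] [293.3 175.1] [223.9 228.7] fin [577.9  -4.1]
0.3 [468.2  97.8 214. ] [295.6 179.7] [218.  225.1] fin [577.1  -0.8]
0.4 [478.2 111.6 214. ] [297.3 184.4] [212.5 220.9] fin [576.7   2.7]
```

Run:
```python
from h import *
a=cv2.imread('pics/scene0.png')[185:245,190:260]; b=env.read_camera('scene')[:,:,::-1][185:245,190:260]
c=cv2.imread('pics/top0.png')[145:200,225:290]; d=env.read_camera('top')[:,:,::-1][145:200,225:290]
f=lambda x:cv2.resize(x,(390,300),interpolation=cv2.INTER_CUBIC)
cv2.imwrite('pics/a5.png',np.vstack([np.hstack([f(a),f(b)]),np.hstack([f(c),f(d)])])[:600])
t=env.trace('knob_top','scene'); 
for r in t[:1]:
    m=r['pixels'];ys,xs=np.nonzero(m);print(r['conf'],xs.min(),xs.max(),ys.min(),ys.max(),r['pixel'])
print(env.state()['t'])
```

```text
0.96 224 305 189 217 [262.8, 207.3]
4.95
```

View pics/a5.png

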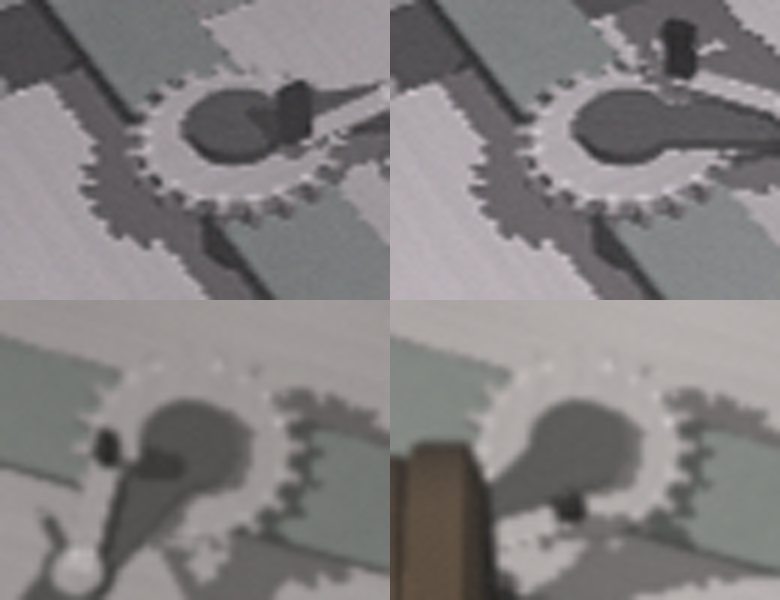

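The wheel teeth are unchanged in both views and the fin is on the tighten side. The handle free-wheeled clockwise to about +0.55, which puts the knob near (494, 130). Next I align with the knob and straddle it.

Call:
drive_tool([
  {"dx": -3,"dy": 9,"dz": 0,"yaw": -7},
  {"dx": -3,"dy": 9,"dz": 0,"yaw": -7},
  {"dx": -3,"dy": 9,"dz": 0,"yaw": -7},
  {"dx": -3,"dy": 8,"dz": 0,"yaw": -7},
  {"dx": 0,"dy": 0,"dz": 0,"yaw": 0},
], grip=0.8)

```text
t: 5.37
eef_pos: [497.5, 128.4, 245.7]
tcp_rot: [3.141, -0.0, 2.319]
ft_force: [1.1, -0.9, -0.5]
opening: 0.803
```

Run:
```python
from h import *
im=env.read_camera('scene')[130:260,200:360,::-1]; cv2.imwrite('pics/a6.png',cv2.resize(im,None,fx=4,fy=4,interpolation=cv2.INTER_CUBIC))
s=env.state();print(s['t'],s['eef_pos'],s['tcp_rot'],s['opening'],(proj('scene',s['eef_pos'])-[200,130])*4)
```

```text
5.4167 [497.74055906 127.8613022  245.68867387] [3.14147975e+00 7.23205378e-05 2.32719635e+00] 0.8005174498359205 [392.50432855 210.94322393]
```

View pics/a6.png

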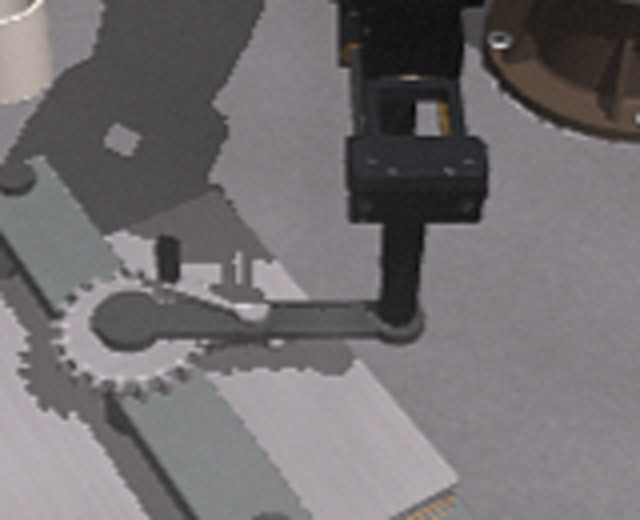

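Call:
drive_tool([
  {"dx": -2,"dy": 1,"dz": -25,"yaw": 0},
  {"dx": 0,"dy": 0,"dz": -25,"yaw": 0},
  {"dx": 0,"dy": 0,"dz": -23,"yaw": 0},
  {"dx": 0,"dy": 0,"dz": 0,"yaw": 0},
])

```text
t: 5.75
eef_pos: [494.4, 127.8, 169.3]
tcp_rot: [-3.137, -0.003, 2.328]
ft_force: [0.5, 0.8, -0.5]
opening: 0.801
```

Call:
drive_tool([
  {"dx": 0,"dy": 0,"dz": 0,"yaw": 0},
  {"dx": 0,"dy": 0,"dz": 0,"yaw": 0},
  {"dx": 0,"dy": 0,"dz": 0,"yaw": 0},
  {"dx": 0,"dy": 0,"dz": 0,"yaw": 0},
  {"dx": 0,"dy": 0,"dz": 0,"yaw": 0},
], grip=0.32)

```text
t: 6.17
eef_pos: [496.1, 128.5, 173.6]
tcp_rot: [3.14, 0.001, 2.325]
ft_force: [0.1, 0.9, 0.9]
opening: 0.504
```

```bash
cat > arc.py <<'E'
import numpy as np,sys
# x y a1 step n : rows from measured tcp to circle angles
C=np.array([611,5.5]);R=170
x,y,a0,st,n=map(float,sys.argv[1:6])
p=np.array([x,y])
for i in range(1,int(n)+1):
    a=np.radians(a0+st*i); q=C+R*np.array([np.cos(a),np.sin(a)]); d=np.round(q-p,0); p=p+d
    print('{"dx": %d, "dy": %d, "dz": 0, "yaw": %g}'%(d[0],d[1],st), end=',  \n' if i%5==0 else ', ')
E
python3 arc.py 496 128.5 133 5 14
```

```text
{"dx": -11, "dy": -9, "dz": 0, "yaw": 5}, {"dx": -10, "dy": -12, "dz": 0, "yaw": 5}, {"dx": -8, "dy": -12, "dz": 0, "yaw": 5}, {"dx": -7, "dy": -13, "dz": 0, "yaw": 5}, {"dx": -7, "dy": -13, "dz": 0, "yaw": 5},  
{"dx": -5, "dy": -14, "dz": 0, "yaw": 5}, {"dx": -3, "dy": -15, "dz": 0, "yaw": 5}, {"dx": -3, "dy": -14, "dz": 0, "yaw": 5}, {"dx": -1, "dy": -15, "dz": 0, "yaw": 5}, {"dx": 0, "dy": -15, "dz": 0, "yaw": 5},  
{"dx": 2, "dy": -15, "dz": 0, "yaw": 5}, {"dx": 2, "dy": -14, "dz": 0, "yaw": 5}, {"dx": 4, "dy": -15, "dz": 0, "yaw": 5}, {"dx": 6, "dy": -13, "dz": 0, "yaw": 5},
```

Call:
drive_tool([
  {"dx": 0,"dy": 0,"dz": 0,"yaw": 0},
  {"dx": 0,"dy": 0,"dz": 0,"yaw": 0},
  {"dx": 0,"dy": 0,"dz": 0,"yaw": 0},
])

```text
t: 6.42
eef_pos: [495.8, 128.6, 172.8]
tcp_rot: [3.141, 0.0, 2.324]
ft_force: [-0.1, -0.4, 0.5]
opening: 0.334
```

Call:
drive_tool([
  {"dx": -11,"dy": -9,"dz": 0,"yaw": 5},
  {"dx": -10,"dy": -12,"dz": 0,"yaw": 5},
  {"dx": -8,"dy": -12,"dz": 0,"yaw": 5},
  {"dx": -7,"dy": -13,"dz": 0,"yaw": 5},
  {"dx": -7,"dy": -13,"dz": 0,"yaw": 5},
])

```text
t: 6.83
eef_pos: [452.6, 69.2, 172.8]
tcp_rot: [3.141, 0.001, 2.765]
ft_force: [1.1, 1.0, -0.5]
opening: 0.322
```

Run:
```python
from h import *
im=env.read_camera('scene')[130:260,190:350,::-1]; cv2.imwrite('pics/a7.png',cv2.resize(im,None,fx=4,fy=4,interpolation=cv2.INTER_CUBIC))
s=env.state();print(s['t'],s['eef_pos'],s['tcp_rot'],s['opening'],s['ft_force'])
```

```text
6.8833 [451.39171841  67.8238384  172.670332  ] [-3.14118518e+00 -4.66125277e-04  2.77122065e+00] 0.3188430577972133 [ 0.5730358  -0.37987849 -0.31460208]
```

View pics/a7.png

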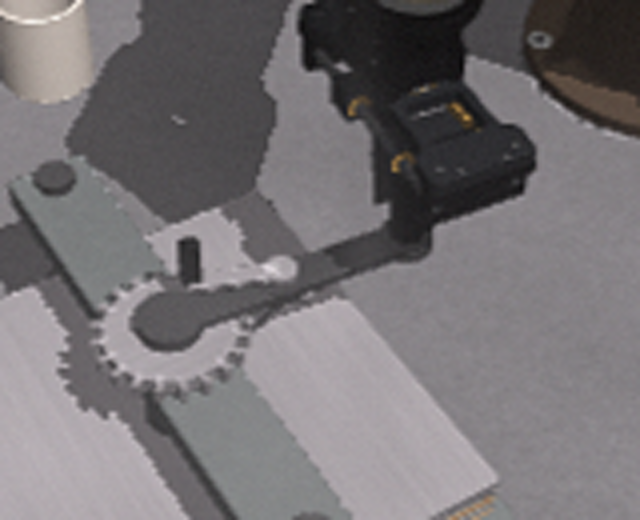

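The handle follows, free-wheeling anticlockwise with the lever still on tighten. I continue the swing.

Call:
drive_tool([
  {"dx": -5,"dy": -14,"dz": 0,"yaw": 5},
  {"dx": -3,"dy": -15,"dz": 0,"yaw": 5},
  {"dx": -3,"dy": -14,"dz": 0,"yaw": 5},
  {"dx": -1,"dy": -15,"dz": 0,"yaw": 5},
  {"dx": 0,"dy": -15,"dz": 0,"yaw": 5},
])

```text
t: 7.3
eef_pos: [440.8, -3.7, 172.8]
tcp_rot: [3.141, 0.0, -3.084]
ft_force: [0.9, 1.4, -0.5]
opening: 0.319
```

Call:
drive_tool([
  {"dx": 2,"dy": -15,"dz": 0,"yaw": 5},
  {"dx": 2,"dy": -14,"dz": 0,"yaw": 5},
  {"dx": 4,"dy": -15,"dz": 0,"yaw": 5},
  {"dx": 5,"dy": -11,"dz": 0,"yaw": 5},
  {"dx": 0,"dy": 0,"dz": 0,"yaw": 0},
])

```text
t: 7.72
eef_pos: [454.9, -59.7, 172.7]
tcp_rot: [-3.141, 0.001, -2.737]
ft_force: [-0.9, 0.3, -0.2]
opening: 0.318
```

Run:
```python
from h import *
a=cv2.imread('pics/scene0.png')[170:250,180:280]; b=env.read_camera('scene')[:,:,::-1][170:250,180:280]
f=lambda x:cv2.resize(x,(400,320),interpolation=cv2.INTER_CUBIC)
cv2.imwrite('pics/a8.png',np.hstack([f(a),f(b)]))
s=env.state();p=s['eef_pos'];print(s['t'],p,s['tcp_rot'],s['ft_force'],np.radians(164.3)-np.arctan2(p[1]-5.5,p[0]-611)%(2*np.pi),np.hypot(p[1]-5.5,p[0]-611))
for r in env.place_of('wheel_rim','scene')[:2]: print(r['conf'],back('scene',r['pixel'],140))
```

```text
7.7667 [454.2037234  -58.81103459 172.57788543] [ 3.14153319e+00  7.22839196e-05 -2.74175246e+00] [ 0.11169753  0.62292769 -0.493486  ] -0.6632480177090767 169.47265716184236
0.91 [659.71784894  -3.47834008 140.        ]
```

View pics/a8.png

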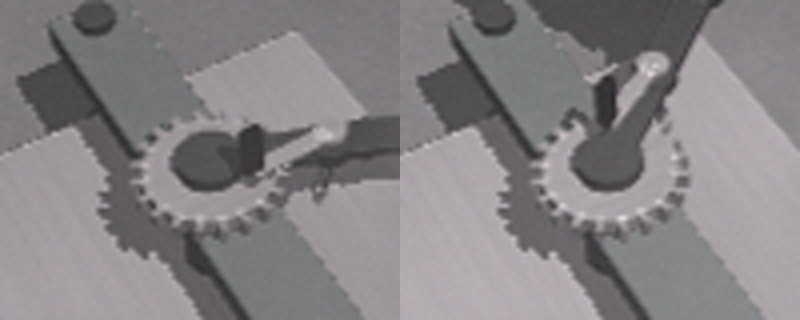

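```bash
python3 arc.py 454.3 -59 202.3 -4 19
cat > f.py <<'E'
from h import *
s=env.state();p=s['eef_pos'];f=s['ft_force'];a=np.arctan2(p[1]-5.5,p[0]-611)%(2*np.pi)
print(round(s['t'],2),np.round(p,1),'ang',round(np.degrees(a),1),'h',round(np.radians(164.3)-a,3),'R',round(float(np.hypot(p[1]-5.5,p[0]-611)),1),'Ftan_cw_resist',round(float(-(f[0]*np.sin(a)-f[1]*np.cos(a))),1),'Frad',round(float(f[0]*np.cos(a)+f[1]*np.sin(a)),1),np.round(f,1),'yaw',s['tcp_rot'][2])
E
```

```text
{"dx": -5, "dy": 11, "dz": 0, "yaw": -4}, {"dx": -3, "dy": 12, "dz": 0, "yaw": -4}, {"dx": -3, "dy": 11, "dz": 0, "yaw": -4}, {"dx": -1, "dy": 12, "dz": 0, "yaw": -4}, {"dx": -1, "dy": 12, "dz": 0, "yaw": -4},  
{"dx": 0, "dy": 12, "dz": 0, "yaw": -4}, {"dx": 1, "dy": 11, "dz": 0, "yaw": -4}, {"dx": 1, "dy": 12, "dz": 0, "yaw": -4}, {"dx": 3, "dy": 12, "dz": 0, "yaw": -4}, {"dx": 3, "dy": 11, "dz": 0, "yaw": -4},  
{"dx": 4, "dy": 11, "dz": 0, "yaw": -4}, {"dx": 5, "dy": 11, "dz": 0, "yaw": -4}, {"dx": 5, "dy": 11, "dz": 0, "yaw": -4}, {"dx": 6, "dy": 10, "dz": 0, "yaw": -4}, {"dx": 7, "dy": 9, "dz": 0, "yaw": -4},  
{"dx": 8, "dy": 10, "dz": 0, "yaw": -4}, {"dx": 8, "dy": 8, "dz": 0, "yaw": -4}, {"dx": 9, "dy": 8, "dz": 0, "yaw": -4}, {"dx": 9, "dy": 8, "dz": 0, "yaw": -4},
```

Call:
drive_tool([
  {"dx": -5,"dy": 11,"dz": 0,"yaw": -4},
  {"dx": -3,"dy": 12,"dz": 0,"yaw": -4},
  {"dx": -3,"dy": 11,"dz": 0,"yaw": -4},
  {"dx": -1,"dy": 12,"dz": 0,"yaw": -4},
  {"dx": -1,"dy": 12,"dz": 0,"yaw": -4},
])

```text
t: 8.23
eef_pos: [440.2, 0.9, 172.7]
tcp_rot: [3.141, -0.0, -3.093]
ft_force: [1.0, -0.4, -0.6]
opening: 0.319
```

Call:
drive_tool([
  {"dx": 0,"dy": 12,"dz": 0,"yaw": -4},
  {"dx": 1,"dy": 11,"dz": 0,"yaw": -4},
  {"dx": 1,"dy": 12,"dz": 0,"yaw": -4},
  {"dx": 3,"dy": 12,"dz": 0,"yaw": -4},
  {"dx": 3,"dy": 11,"dz": 0,"yaw": -4},
])

```text
t: 8.65
eef_pos: [448.0, 58.6, 172.7]
tcp_rot: [-3.141, -0.001, 2.841]
ft_force: [-1.1, -5.1, 1.3]
opening: 0.32
```

```bash
python3 f.py
```

```text
8.65 [448.   58.6 172.7] ang 161.9 h 0.041 R 171.4 Ftan_cw_resist 5.2 Frad -0.5 [-1.1 -5.1  1.3] yaw 2.8413527740194517
```

Call:
drive_tool([
  {"dx": 4,"dy": 11,"dz": 0,"yaw": -4},
  {"dx": 5,"dy": 11,"dz": 0,"yaw": -4},
  {"dx": 5,"dy": 11,"dz": 0,"yaw": -4},
  {"dx": 6,"dy": 10,"dz": 0,"yaw": -4},
  {"dx": 7,"dy": 9,"dz": 0,"yaw": -4},
])

```text
t: 9.07
eef_pos: [474.7, 110.7, 172.7]
tcp_rot: [-3.14, -0.001, 2.492]
ft_force: [-3.0, -4.8, 1.8]
opening: 0.317
```

Call:
drive_tool([
  {"dx": 8,"dy": 10,"dz": 0,"yaw": -4},
  {"dx": 8,"dy": 8,"dz": 0,"yaw": -4},
  {"dx": 9,"dy": 8,"dz": 0,"yaw": -4},
  {"dx": 6,"dy": 5,"dz": 0,"yaw": -4},
])

```text
t: 9.4
eef_pos: [506.0, 141.8, 172.6]
tcp_rot: [-3.14, -0.001, 2.213]
ft_force: [-4.6, -3.6, 3.5]
opening: 0.322
```

```bash
python3 f.py; python3 arc.py 508 140 127.5 5 15
```

```text
9.4 [506.  141.8 172.6] ang 127.6 h 0.64 R 172.0 Ftan_cw_resist 5.9 Frad -0.0 [-4.6 -3.6  3.5] yaw 2.213167228078609
{"dx": -12, "dy": -9, "dz": 0, "yaw": 5}, {"dx": -10, "dy": -11, "dz": 0, "yaw": 5}, {"dx": -10, "dy": -11, "dz": 0, "yaw": 5}, {"dx": -8, "dy": -12, "dz": 0, "yaw": 5}, {"dx": -8, "dy": -13, "dz": 0, "yaw": 5},  
{"dx": -6, "dy": -13, "dz": 0, "yaw": 5}, {"dx": -5, "dy": -14, "dz": 0, "yaw": 5}, {"dx": -4, "dy": -15, "dz": 0, "yaw": 5}, {"dx": -3, "dy": -14, "dz": 0, "yaw": 5}, {"dx": -1, "dy": -15, "dz": 0, "yaw": 5},  
{"dx": 0, "dy": -15, "dz": 0, "yaw": 5}, {"dx": 1, "dy": -15, "dz": 0, "yaw": 5}, {"dx": 3, "dy": -14, "dz": 0, "yaw": 5}, {"dx": 4, "dy": -15, "dz": 0, "yaw": 5}, {"dx": 5, "dy": -14, "dz": 0, "yaw": 5},
```

Call:
drive_tool([
  {"dx": -12,"dy": -9,"dz": 0,"yaw": 5},
  {"dx": -10,"dy": -11,"dz": 0,"yaw": 5},
  {"dx": -10,"dy": -11,"dz": 0,"yaw": 5},
  {"dx": -8,"dy": -12,"dz": 0,"yaw": 5},
  {"dx": -8,"dy": -13,"dz": 0,"yaw": 5},
])

```text
t: 9.82
eef_pos: [457.8, 85.2, 172.7]
tcp_rot: [3.141, -0.0, 2.657]
ft_force: [0.6, 1.0, -1.2]
opening: 0.316
```

Call:
drive_tool([
  {"dx": -6,"dy": -13,"dz": 0,"yaw": 5},
  {"dx": -5,"dy": -14,"dz": 0,"yaw": 5},
  {"dx": -4,"dy": -15,"dz": 0,"yaw": 5},
  {"dx": -3,"dy": -14,"dz": 0,"yaw": 5},
  {"dx": -1,"dy": -15,"dz": 0,"yaw": 5},
])

```text
t: 10.23
eef_pos: [438.9, 14.1, 172.7]
tcp_rot: [3.141, -0.0, 3.093]
ft_force: [1.3, 2.5, 0.5]
opening: 0.326
```

Call:
drive_tool([
  {"dx": 0,"dy": -15,"dz": 0,"yaw": 5},
  {"dx": 1,"dy": -15,"dz": 0,"yaw": 5},
  {"dx": 3,"dy": -14,"dz": 0,"yaw": 5},
  {"dx": 4,"dy": -15,"dz": 0,"yaw": 5},
  {"dx": 5,"dy": -12,"dz": 0,"yaw": 5},
])

```text
t: 10.65
eef_pos: [452.4, -57.3, 172.7]
tcp_rot: [3.141, -0.0, -2.754]
ft_force: [-0.7, -0.6, 1.3]
opening: 0.318
```

```bash
python3 look.py b1; python3 f.py
```

```text
10.75 [453.1 -57.8 172.7] [-1.   0.6  0.5]
10.75 [453.1 -57.8 172.7] ang 201.8 h -0.655 R 170.1 Ftan_cw_resist -0.9 Frad 0.7 [-1.   0.6  0.5] yaw -2.7573679688764923
```

View pics/b1.png

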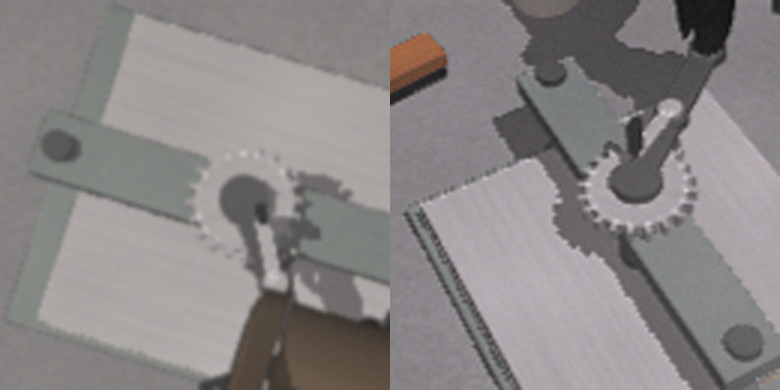

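Call:
drive_tool([
  {"dx": -5,"dy": 11,"dz": 0,"yaw": -4},
  {"dx": -3,"dy": 12,"dz": 0,"yaw": -4},
  {"dx": -3,"dy": 11,"dz": 0,"yaw": -4},
  {"dx": -1,"dy": 12,"dz": 0,"yaw": -4},
  {"dx": -1,"dy": 12,"dz": 0,"yaw": -4},
])

```text
t: 11.17
eef_pos: [439.0, 2.2, 172.7]
tcp_rot: [3.141, -0.0, -3.113]
ft_force: [0.9, -1.1, 0.9]
opening: 0.319
```

Call:
drive_tool([
  {"dx": 0,"dy": 12,"dz": 0,"yaw": -4},
  {"dx": 1,"dy": 11,"dz": 0,"yaw": -4},
  {"dx": 1,"dy": 12,"dz": 0,"yaw": -4},
])

```text
t: 11.42
eef_pos: [441.0, 36.8, 172.7]
tcp_rot: [-3.141, -0.0, 2.961]
ft_force: [0.5, -4.4, -0.3]
opening: 0.318
```

```bash
python3 f.py
```

```text
11.42 [441.   36.8 172.7] ang 169.6 h -0.092 R 172.8 Ftan_cw_resist 4.3 Frad -1.3 [ 0.5 -4.4 -0.3] yaw 2.9613618540105278
```

Call:
drive_tool([
  {"dx": 3,"dy": 12,"dz": 0,"yaw": -4},
  {"dx": 4,"dy": 11,"dz": 0,"yaw": -4},
  {"dx": 5,"dy": 11,"dz": 0,"yaw": -4},
  {"dx": 5,"dy": 11,"dz": 0,"yaw": -4},
])

```text
t: 11.75
eef_pos: [457.5, 81.8, 172.6]
tcp_rot: [-3.14, -0.001, 2.682]
ft_force: [-2.3, -5.9, 2.7]
opening: 0.323
```

```bash
python3 f.py
```

```text
11.75 [457.5  81.8 172.6] ang 153.6 h 0.187 R 171.4 Ftan_cw_resist 6.3 Frad -0.6 [-2.3 -5.9  2.7] yaw 2.6822615422439315
```

Call:
drive_tool([
  {"dx": 6,"dy": 11,"dz": 0,"yaw": -4},
  {"dx": 6,"dy": 10,"dz": 0,"yaw": -4},
  {"dx": 7,"dy": 9,"dz": 0,"yaw": -4},
])

```text
t: 12.0
eef_pos: [476.0, 111.7, 172.6]
tcp_rot: [-3.139, -0.001, 2.473]
ft_force: [-5.7, -7.0, 4.4]
opening: 0.32
```

```bash
python3 f.py
```

```text
12.0 [476.  111.7 172.6] ang 141.8 h 0.393 R 171.7 Ftan_cw_resist 9.0 Frad 0.2 [-5.7 -7.   4.4] yaw 2.473017814853137
```

Call:
drive_tool([
  {"dx": 7,"dy": 10,"dz": 0,"yaw": -4},
  {"dx": 8,"dy": 9,"dz": 0,"yaw": -4},
])

```text
t: 12.17
eef_pos: [490.8, 130.5, 172.6]
tcp_rot: [-3.138, -0.001, 2.333]
ft_force: [-6.3, -6.9, 5.1]
opening: 0.318
```

```bash
python3 f.py
```

```text
12.17 [490.8 130.5 172.6] ang 133.9 h 0.531 R 173.4 Ftan_cw_resist 9.3 Frad -0.7 [-6.3 -6.9  5.1] yaw 2.333349063482016
```

Call:
drive_tool([
  {"dx": 9,"dy": 8,"dz": 0,"yaw": -4},
  {"dx": 8,"dy": 7,"dz": 0,"yaw": -3},
])

```text
t: 12.33
eef_pos: [507.7, 145.5, 172.6]
tcp_rot: [-3.137, -0.001, 2.211]
ft_force: [-8.4, -6.4, 7.2]
opening: 0.318
```

```bash
python3 f.py
```

```text
12.33 [507.7 145.5 172.6] ang 126.4 h 0.661 R 174.0 Ftan_cw_resist 10.6 Frad -0.2 [-8.4 -6.4  7.2] yaw 2.2109028632524246
```

The knob force is 10.6 N, which is firm. I take one more short back stroke and a gentle check stroke toward the middle of the 10–14 N range.

```bash
python3 arc.py 507.5 144 127 4.5 10; echo; python3 arc.py 442 31 171 -4 11
```

```text
{"dx": -9, "dy": -11, "dz": 0, "yaw": 4.5}, {"dx": -10, "dy": -9, "dz": 0, "yaw": 4.5}, {"dx": -9, "dy": -10, "dz": 0, "yaw": 4.5}, {"dx": -8, "dy": -11, "dz": 0, "yaw": 4.5}, {"dx": -7, "dy": -11, "dz": 0, "yaw": 4.5},  
{"dx": -6, "dy": -12, "dz": 0, "yaw": 4.5}, {"dx": -6, "dy": -12, "dz": 0, "yaw": 4.5}, {"dx": -4, "dy": -13, "dz": 0, "yaw": 4.5}, {"dx": -3, "dy": -13, "dz": 0, "yaw": 4.5}, {"dx": -3, "dy": -13, "dz": 0, "yaw": 4.5},  

{"dx": 3, "dy": 13, "dz": 0, "yaw": -4}, {"dx": 3, "dy": 11, "dz": 0, "yaw": -4}, {"dx": 4, "dy": 11, "dz": 0, "yaw": -4}, {"dx": 5, "dy": 11, "dz": 0, "yaw": -4}, {"dx": 5, "dy": 11, "dz": 0, "yaw": -4},  
{"dx": 6, "dy": 10, "dz": 0, "yaw": -4}, {"dx": 7, "dy": 10, "dz": 0, "yaw": -4}, {"dx": 8, "dy": 9, "dz": 0, "yaw": -4}, {"dx": 8, "dy": 9, "dz": 0, "yaw": -4}, {"dx": 8, "dy": 8, "dz": 0, "yaw": -4},  
{"dx": 10, "dy": 7, "dz": 0, "yaw": -4},
```

Call:
drive_tool([
  {"dx": -9,"dy": -11,"dz": 0,"yaw": 4.5},
  {"dx": -10,"dy": -9,"dz": 0,"yaw": 4.5},
  {"dx": -9,"dy": -10,"dz": 0,"yaw": 4.5},
  {"dx": -8,"dy": -11,"dz": 0,"yaw": 4.5},
  {"dx": -7,"dy": -11,"dz": 0,"yaw": 4.5},
])

```text
t: 12.75
eef_pos: [465.5, 93.6, 172.6]
tcp_rot: [3.141, -0.0, 2.611]
ft_force: [2.3, 1.5, -2.0]
opening: 0.32
```

Call:
drive_tool([
  {"dx": -6,"dy": -12,"dz": 0,"yaw": 4.5},
  {"dx": -6,"dy": -12,"dz": 0,"yaw": 4.5},
  {"dx": -4,"dy": -13,"dz": 0,"yaw": 4.5},
  {"dx": -3,"dy": -13,"dz": 0,"yaw": 4.5},
  {"dx": -3,"dy": -13,"dz": 0,"yaw": 4.5},
])

```text
t: 13.17
eef_pos: [443.9, 30.4, 172.7]
tcp_rot: [3.141, -0.0, 3.003]
ft_force: [0.8, 1.7, -1.5]
opening: 0.317
```

```bash
python3 look.py b2; python3 f.py
```

```text
13.27 [443.9  29.7 172.7] [ 0.4 -0.1  0.5]
13.27 [443.9  29.7 172.7] ang 171.8 h -0.13 R 168.8 Ftan_cw_resist 0.0 Frad -0.4 [ 0.4 -0.1  0.5] yaw 3.0005522999321173
```

View pics/b2.png

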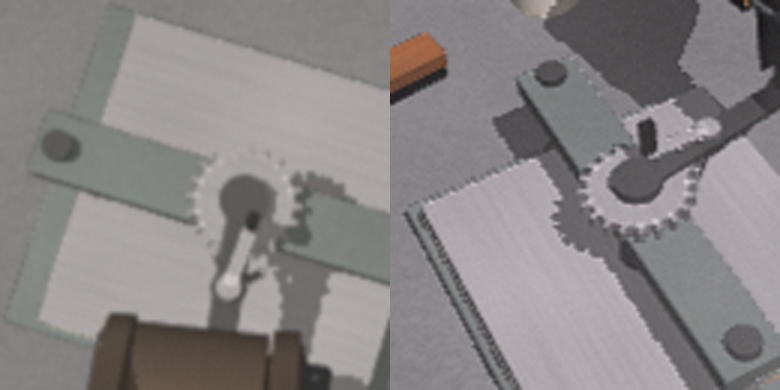

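Call:
drive_tool([
  {"dx": 2,"dy": 13,"dz": 0,"yaw": -4},
  {"dx": 2,"dy": 11,"dz": 0,"yaw": -4},
  {"dx": 4,"dy": 11,"dz": 0,"yaw": -4},
])

```text
t: 13.52
eef_pos: [452.2, 66.2, 172.7]
tcp_rot: [3.142, -0.0, 2.785]
ft_force: [-0.4, -0.9, 0.1]
opening: 0.32
```

Call:
drive_tool([
  {"dx": 5,"dy": 11,"dz": 0,"yaw": -4},
  {"dx": 5,"dy": 11,"dz": 0,"yaw": -4},
])

```text
t: 13.68
eef_pos: [461.9, 87.8, 172.7]
tcp_rot: [-3.14, -0.001, 2.646]
ft_force: [-4.1, -8.3, 4.1]
opening: 0.319
```

```bash
python3 f.py
```

```text
13.68 [461.9  87.8 172.7] ang 151.1 h 0.23 R 170.3 Ftan_cw_resist 9.2 Frad -0.4 [-4.1 -8.3  4.1] yaw 2.6464612539229115
```

Engaged and still tight. I add a little more.

Call:
drive_tool([
  {"dx": 6,"dy": 10,"dz": 0,"yaw": -4},
  {"dx": 5,"dy": 8,"dz": 0,"yaw": -3},
])

```text
t: 13.85
eef_pos: [472.6, 105.8, 172.6]
tcp_rot: [-3.139, -0.001, 2.524]
ft_force: [-6.2, -9.2, 5.4]
opening: 0.323
```

```bash
python3 f.py
```

```text
13.85 [472.6 105.8 172.6] ang 144.1 h 0.353 R 170.9 Ftan_cw_resist 11.1 Frad -0.3 [-6.2 -9.2  5.4] yaw 2.5243611778437685
```

Firm at 11.1 N. I release the knob and retreat straight up.

Call:
drive_tool([
  {"dx": -2,"dy": -3,"dz": 0,"yaw": 0},
  {"dx": 0,"dy": 0,"dz": 0,"yaw": 0},
  {"dx": 0,"dy": 0,"dz": 0,"yaw": 0},
  {"dx": 0,"dy": 0,"dz": 0,"yaw": 0},
  {"dx": 0,"dy": 0,"dz": 0,"yaw": 0},
], grip=0.8)

```text
t: 14.27
eef_pos: [471.7, 101.6, 172.7]
tcp_rot: [3.141, 0.0, 2.533]
ft_force: [-0.0, 0.1, 1.4]
opening: 0.612
```

Call:
drive_tool([
  {"dx": 0,"dy": 0,"dz": 15,"yaw": 0},
  {"dx": 0,"dy": 0,"dz": 25,"yaw": 0},
  {"dx": 0,"dy": 0,"dz": 30,"yaw": 0},
  {"dx": 0,"dy": 0,"dz": 30,"yaw": 0},
  {"dx": 0,"dy": 0,"dz": 0,"yaw": 0},
])

```text
t: 14.68
eef_pos: [473.4, 101.6, 277.6]
tcp_rot: [3.136, 0.006, 2.533]
ft_force: [0.2, -0.6, -1.4]
opening: 0.801
```

Call:
drive_tool([
  {"dx": -20,"dy": 25,"dz": 0,"yaw": 0},
  {"dx": -20,"dy": 25,"dz": 0,"yaw": 0},
  {"dx": -20,"dy": 25,"dz": 0,"yaw": 0},
  {"dx": 0,"dy": 0,"dz": 0,"yaw": 0},
  {"dx": 0,"dy": 0,"dz": 0,"yaw": 0},
])

```text
t: 15.1
eef_pos: [411.1, 177.3, 272.7]
tcp_rot: [3.141, 0.0, 2.536]
ft_force: [-0.1, -0.4, 0.3]
opening: 0.799
```

```bash
python3 look.py c1; python3 f.py
```

```text
15.2 [412.2 176.3 272.6] [-0.5  0.5 -0.2]
15.2 [412.2 176.3 272.6] ang 139.3 h 0.436 R 262.1 Ftan_cw_resist -0.0 Frad 0.7 [-0.5  0.5 -0.2] yaw 2.533503889074487
```

View pics/c1.png

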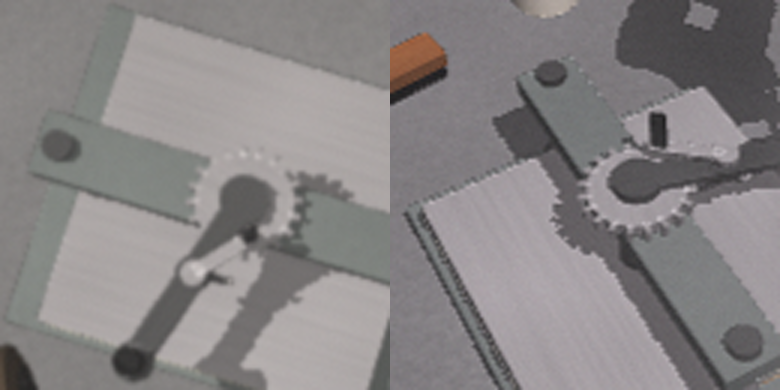

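```bash
python3 -c "
from cell import env
print(env.job_done(), env.state()['t'])"
```

```text
the job is handed in; nothing more can be done
the job is handed in; nothing more can be done
```

The press is clamped and the job is handed in, at about 15 s of the 72 s allowed; no verdict is reported.

- **Lever:** I pushed the fin over with the closed fingers. The pictures showed it on the tighten side and the wheel teeth where they started. I saw too little force at the fin to feel it flip, so this rests on the pictures.
- **Unplanned movement:** by the first picture after the flip, the handle had moved clockwise from about +0.38 to +0.55 rad. I don't know why. The wheel had not turned.
- **Back-swing check:** I swung the handle anticlockwise to about -0.65 rad. It free-wheeled at 1–2 N and the wheel stayed put.
- **Tightening:** the first full stroke stayed at the 5–6 N of an unloaded wheel. The second rose to 10.6 N, and a short third stroke ended at 11.1 N, inside the firm range of 10–14 N. By my estimate from those forces, that is roughly 200 N on the stack, but I could not measure it directly.
- **Last checks:** the final picture shows the lever still on tighten and the gripper clear of the knob, with about 0 N at the wrist. I never steered near the bottle, mug or brush, but I did not re-measure their positions at the end.

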